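# Sweep the finished parts into the blue tray

## Task

With the fingers closed like a broom, sweep the two dark steel angle brackets and the dark steel flanged bushing across the raised aluminium plate and over its edge into the blue tray: push them along the plate, do not pick them up. Leave the brass gauge pin and the green cap standing where they are among the parts, and put nothing in the red tray.

Things in the scene. Friction and masses are not known exactly. Their poses are not given: they have to be found in the camera images.
- blue_tray: blue plastic tray for finished parts, fixed on the table beside the raised plate, to its left or its right: 280 mm (its x, along the plate's edge) by 130 mm (its y) outside, walls 3 mm thick and 30 mm high, open at the top; its inner long wall is tucked 8 mm under the plate's edge, below the plate's top, so that whatever is pushed over the edge there drops into it. Origin at the centre of its underside, on the table (z = 0); its axes are parallel to the plate's.
- plate: raised aluminium base plate, fixed: its flat top is 45 mm above the table. Origin at table height (z = 0). In its own frame the top spans x -145 to 205 mm and y -200 to 200 mm; its side edges, where the trays are, are at y = 200 and y = -200 mm. A fixed slide rail with a clamping carriage, up to 60 mm above the plate, stands on x 150 to 205 mm, y -100 to 100 mm. x points away from the robot (turned by up to 0.12 rad).
- red_tray: red scrap tray, the same as the blue one in size and mounting, at the plate's opposite edge. Nothing belongs in it.
- bracket_a_mid (a point): first dark steel angle bracket, loose on the raised plate: flat base 40 mm (its x) by 32 mm (its y), 6 mm thick, with an upright wall 6 mm thick and 32 mm wide along its -x edge, 34 mm high in all, 70 g (may vary by a third). The point lies over the middle of the base, 17 mm above its underside; the centre of mass is 7 mm from it towards the wall (-x). z is up.
- bracket_b_mid (a point): second dark steel angle bracket, loose on the raised plate: flat base 40 mm (its x) by 32 mm (its y), 6 mm thick, with an upright wall 6 mm thick and 32 mm wide along its -x edge, 34 mm high in all, 70 g (may vary by a third). The point lies over the middle of the base, 17 mm above its underside; the centre of mass is 7 mm from it towards the wall (-x). z is up. It looks the same as the first.
- bushing_mid (a point): dark steel flanged bushing standing on its flange on the raised plate, loose: flange 34 mm across and 8 mm high, above it a 22 mm round body, 22 mm high in all, 70 g (may vary by a third). The point is on its axis, 11 mm above its underside.
- gauge_mid (a point): brass gauge pin standing loose on the raised plate among the parts: foot 22 mm across, 45 mm tall. The point is its centre, half-way up. To be left alone.
- cap_mid (a point): green plastic lens cap standing loose on the raised plate among the parts: 24 mm across, 26 mm tall. The point is its centre, half-way up. To be left alone.

How it is judged:
At the end, for the whole second after the job is handed in: Both brackets and the bushing lie at rest inside the blue tray: their middles within its outline and less than 50 mm above the table. The gauge pin and the cap still stand upright (within 0.3 rad) and are within 20 mm of where they were (x of bracket_a_mid in the frame of blue_tray between -0.14 and 0.14 m and y of bracket_a_mid in the frame of blue_tray between -0.065 and 0.065 m and height (world z) of each of bracket_a_mid, bracket_b_mid, bushing_mid below 0.05 m and linear speed of each of bracket_a, bracket_b, bushing below 0.02 m/s and x of bracket_b_mid in the frame of blue_tray between -0.14 and 0.14 m and y of bracket_b_mid in the frame of blue_tray between -0.065 and 0.065 m and x of bushing_mid in the frame of blue_tray between -0.14 and 0.14 m and y of bushing_mid in the frame of blue_tray between -0.065 and 0.065 m and distance of each of gauge_mid, cap_mid from where it was at the start of the episode below 0.02 m and angle between each of gauge_mid, cap_mid's own z axis and vertical below 0.3 rad); the robot touches nothing.
It fails at once if the gauge pin or the cap is pushed more than 20 mm or knocked over (distance of any of gauge_mid, cap_mid from where it was at the start of the episode above 0.02 m or angle between any of gauge_mid, cap_mid's own z axis and vertical above 0.5 rad).
It fails at once if a bracket or the bushing is lifted instead of swept (its middle more than 78 mm above the table, 33 mm above the plate) (height (world z) of any of bracket_a_mid, bracket_b_mid, bushing_mid above 0.078 m).
It also fails if it takes over 64 s, if anything falls off the work surface, if the arm or the gripper's body presses on something with over 40 N, if the wrist force passes 120 N, or if a joint passes its speed limit or range.

## Robot

A 6-joint arm with a two-finger parallel gripper is mounted at the origin on the work surface. World frame = base frame: x ahead of the robot, y to its left, z up, the work surface at z = 0. Lengths are in m, angles in rad, forces in N, time in s.
With the tool pointing down it reaches from about 0.35 to 0.775 m from the base axis. Payload 7.3 kg.
Tool frame: the origin (TCP) lies midway between the tips of the shut fingers; the grasp point (between the pads) lies 19 mm behind it (robot.tcp_to_grasp is the distance from the TCP to the grasp point, in m); x points along the fingers, z is the direction in which the jaws open and shut, and the axes are right-handed (so a half turn about x gives the same grasp; the last joint's range is limited). The gripper opens to 92 mm and grips with 3 to 60 N. Pads are 19 mm wide; open, the fingers measure 130 mm over their backs; the gripper's body (75 mm by 190 mm) begins 47 mm behind the grasp point.
Start: joints at [1.151, 0.342, 1.524, -0, 1.275, -0.146], TCP at [0.142, 0.505, 0.227] pointing down, gripper open.
Joint ranges: [-2.53, 2.53], [-0.77, 2.02], [0.04, 2.7], [-1, 4.14], [0.28, 2.66], [-3.11, 3.11]. Speed limits (rad/s): [2.57, 2.57, 3.14, 3.14, 3.14, 3.14].

## Interface

Orientations are given as [roll, pitch, yaw] about the fixed x, y, z axes, in that order (R = Rz(yaw) Ry(pitch) Rx(roll)).
In Python, from cell import robot gives the robot as it stands.
- The arm moves only by the tool move_arm, never from a script. Its argument "deltas" is a list of rows, each an object with "dp": the shift along the tool's x, y, z in m, a list of three; "turn": the turn, a rotation vector about the tool's x, y, z in degrees, a list of three. A call has 1 to 10 rows; each row is the pose to reach, as a shift and turn from the pose commanded when the call began, along the tool's axes at that moment; what a row does not reach only later rows make up. A row lasts 1/10 s, in which the tool goes at most 50 mm and 8.59 degrees, less where a joint would pass 70% of its speed; a pose out of reach is approached as far as the arm can. A call with a gripper value outside its range is refused whole. "hand" is the finger opening in m, from 0 to 0.0918, set as the call begins (left out, the last holds). The fingers move at their own pace and stop on an object; "squeeze" is the grip in N (left out, the last holds). Time passes only in rows, so rows that repeat a pose let the fingers close. It gives the time, the measured TCP pose, the force and the opening at its end, in the units of the state.
- robot.observe(): the state, without advancing time (a new reading comes with each control period).
- robot.read_camera(name): name is "scene" or "top" or "wrist"; returns (picture, depth): 480x640x3 uint8, red, green, blue; 480x640 float32, m along the optical axis (not along the pixel's ray), 0 where there is no reading.
- robot.camera_info(name): a dict with "fx", "fy", "cx", "cy" (pixels), "R" (3x3) and "t" (3): a world point X has camera coordinates R X + t. Camera axes: x right, y down, z forward; pixel columns grow to the right and rows downward; lengths in m; the calibration is good to about 2 mm. A picture is of the moment at which its call begins: read the wrist's pose just before it. camera_info takes no time and is no camera call; for the wrist camera it gives the pose at the moment of the call.
- robot.hand_in(): hands the job in, once; it reports no verdict.
The state is a dict: "time": time; "qpos": joint angles; "qvel": joint speeds; "joint_efforts": joint torques, N m; "tool_pos": TCP position; "tool_rot": TCP orientation; "contact_force": force on the tool from outside, world axes, zero at the start; "torque": the same for the moment, N m; "opening": finger opening in m.
Only numpy, scipy, OpenCV 4.12 (cv2) and the standard library are available. Lean on these libraries where they do the work, as an engineer would, in place of code of your own. Each camera call takes 0.05 s, during which the arm holds its last target.

## Working session

There is one attempt and no reset: what is moved stays moved. The work goes in short steps, Python scripts to look and compute and a tool call to move; the robot and the scene stay as the last step left them, time stands still between calls to the robot, and variables do not carry over. Pictures are saved under pics/ and viewed, and the job is handed in when it is done.

Besides the shell and the picture viewer there is one more tool, called as a command line: name --argument value ..., lists and objects as JSON in quotes. move_arm: Moves the arm, as the interface text tells. Its arguments: {"type":"object","properties":{"deltas":{"type":"array"},"hand":{"type":"number"},"squeeze":{"type":"number"}},"required":["deltas"]}

```bash
mkdir -p pics; ls; python3 - <<'E'
from cell import robot
import cv2,numpy as np
s=robot.observe();print(s)
for n in ("top","scene"):
    p,d=robot.read_camera(n);i=robot.camera_info(n);print(n,i)
    cv2.imwrite(f"pics/{n}0.png",p[:,:,::-1]);np.savez(f"{n}0.npz",p=p,d=d,**i)
E
```

```text
pics
{'time': 0.0, 'qpos': array([ 1.15097935e+00,  3.42745687e-01,  1.52500188e+00, -2.50885204e-05,
        1.27538897e+00, -1.45995051e-01]), 'qvel': array([ 5.92360403e-04, -7.11262193e-05,  2.00521331e-03, -9.19223966e-04,
        1.50675009e-03,  2.21099165e-03]), 'joint_efforts': array([-3.27432990e-04, -4.31254399e+01, -2.44220710e+01,  7.16917310e-02,
        5.59974660e-02, -1.02032270e-04]), 'tool_pos': array([0.14178613, 0.50507768, 0.22603832]), 'tool_rot': array([ 3.01113536,  1.56925225, -1.97506822]), 'contact_force': array([ 0.33771919,  0.05715179, -0.16506857]), 'torque': array([-0.01691747,  0.03191949, -0.00908893]), 'opening': 0.0917283493814797}
top {'fx': 612.1946916966407, 'fy': 612.1946916966407, 'cx': 320.1362740248686, 'cy': 246.15344242322294, 'R': array([[ 0.01550724, -0.99987813, -0.0018005 ],
       [-0.99428531, -0.01523023, -0.10566344],
       [ 0.10562314,  0.00342876, -0.99440032]]), 't': array([0.01928725, 0.54365807, 1.03560883])}
scene {'fx': 577.755862192159, 'fy': 577.755862192159, 'cx': 320.08836680554197, 'cy': 240.38788847465938, 'R': array([[-0.65149697,  0.75843509, -0.01810856],
       [ 0.46307555,  0.37864908, -0.80136503],
       [-0.60092657, -0.53047252, -0.59790147]]), 't': array([ 0.36013737, -0.20188632,  1.25086392])}
```

View pics/top0.png

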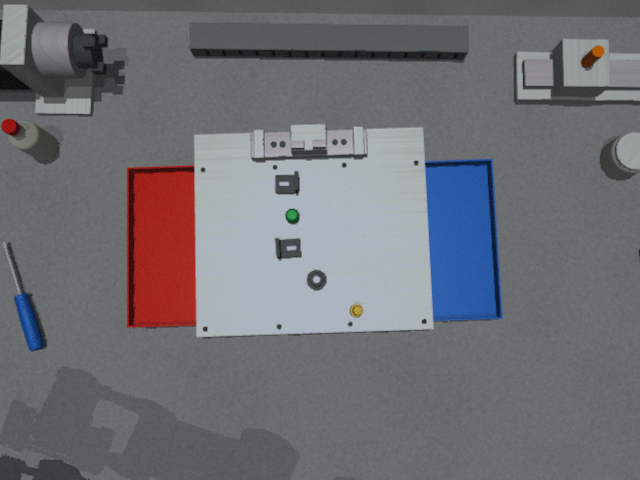

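View pics/scene0.png

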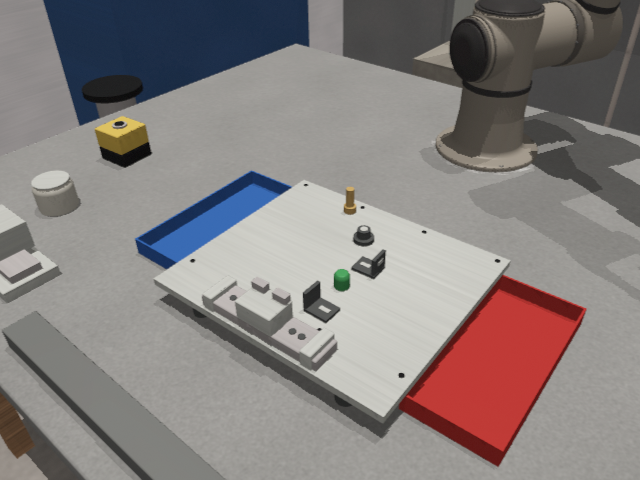

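The top view shows the blue tray at the right, which is world −y. In pixels: brackets at (288,184) and (288,248), bushing (316,280), cap (292,216), pin (357,311). Next I'll turn these into positions.

```bash
cat > h.py <<'E'
import numpy as np,cv2
def load(f):
    z=np.load(f);return z['p'],z['d'],dict((k,z[k]) for k in('fx','fy','cx','cy','R','t'))
def world(d,i):
    v,u=np.mgrid[0:480,0:640]
    c=np.stack([(u-i['cx'])/i['fx']*d,(v-i['cy'])/i['fy']*d,d],-1)
    return (c-i['t'])@i['R']
def ray(u,v,i,z):
    c=np.array([(u-i['cx'])/i['fx'],(v-i['cy'])/i['fy'],1.]);r=i['R'].T@c;o=-i['R'].T@i['t']
    return o+r*(z-o[2])/r[2]
E
python3 - <<'E'
from h import *
p,d,i=load('top0.npz');W=world(d,i)
m=(abs(W[...,2]-.045)<.006)
pl=m.astype(np.uint8);n,l,st,ce=cv2.connectedComponentsWithStats(pl)
k=1+st[1:,4].argmax();print(st[k]);
print('plate z',np.median(W[l==k][:,2]))
hsv=cv2.cvtColor(p,cv2.COLOR_RGB2HSV)
g=(p.max(2)>150)&(hsv[...,1]<40)
# plate corners via pixels
c=max(cv2.findContours(cv2.morphologyEx(g.astype(np.uint8),cv2.MORPH_CLOSE,np.ones((15,15))),0,2)[0],key=cv2.contourArea)
r=cv2.minAreaRect(c);print(r)
for u,v in [(194,133),(423,127),(433,328),(197,336)]: print('corner',ray(u,v,i,.045))
for nme,z in [('red',0),('blue',0)]:pass
# objects above plate
o=(W[...,2]>.048)&(W[...,2]<.12)
n,l,st,ce=cv2.connectedComponentsWithStats(o.astype(np.uint8))
for k in range(1,n):
    if st[k,4]>15:
        w=W[l==k];print(ce[k].round(),st[k,4],w.mean(0).round(4),'min',w.min(0).round(4),'max',w.max(0).round(4))
E
python3 - <<'E'
import cv2
a=cv2.imread('pics/top0.png')[160:330,250:440];cv2.imwrite('pics/crop0.png',cv2.resize(a,None,fx=3.4,fy=3.4,interpolation=cv2.INTER_CUBIC))
E
```

```text
[  194   127   240   210 42474]
plate z 0.04553185578757266
((310.78131103515625, 228.44064331054688), (208.41761779785156, 236.46868896484375), 88.09085083007812)
corner [0.73698158 0.25103775 0.045     ]
corner [ 0.75372844 -0.14890344  0.045     ]
corner [ 0.40561015 -0.16499228  0.045     ]
corner [0.38604095 0.23288389 0.045     ]
[59. 69.] 1984 [0.8296 0.4717 0.0935] min [0.8074 0.3963 0.0481] max [0.9042 0.5923 0.12  ]
[582.  67.] 2740 [ 0.8532 -0.4148  0.0781] min [ 0.8152 -0.4626  0.048 ] max [ 0.9032 -0.3798  0.1199]
[ 29. 138.] 900 [0.713  0.5199 0.0835] min [0.6931 0.504  0.048 ] max [0.7441 0.5544 0.1199]
[309. 143.] 3524 [0.7137 0.0497 0.0735] min [ 0.6823 -0.0503  0.048 ] max [0.7465 0.1528 0.11  ]
[627. 152.] 930 [ 0.7102 -0.4967  0.0591] min [ 0.6772 -0.5196  0.0481] max [ 0.7472 -0.4732  0.0675]
[288. 184.] 449 [0.6472 0.0851 0.0563] min [0.6238 0.0656 0.0481] max [0.6729 0.1075 0.0834]
[292. 216.] 176 [0.5895 0.0751 0.0671] min [0.5785 0.064  0.0483] max [0.6047 0.0886 0.0756]
[288. 248.] 466 [0.536  0.0819 0.0563] min [0.5183 0.0599 0.048 ] max [0.5545 0.1046 0.0847]
[317. 280.] 317 [0.4833 0.0323 0.0594] min [0.4678 0.0151 0.048 ] max [0.5001 0.049  0.0723]
[356. 310.] 135 [ 0.4329 -0.0337  0.071 ] min [ 0.4237 -0.0447  0.0486] max [ 0.4439 -0.0227  0.0945]
```

View pics/crop0.png

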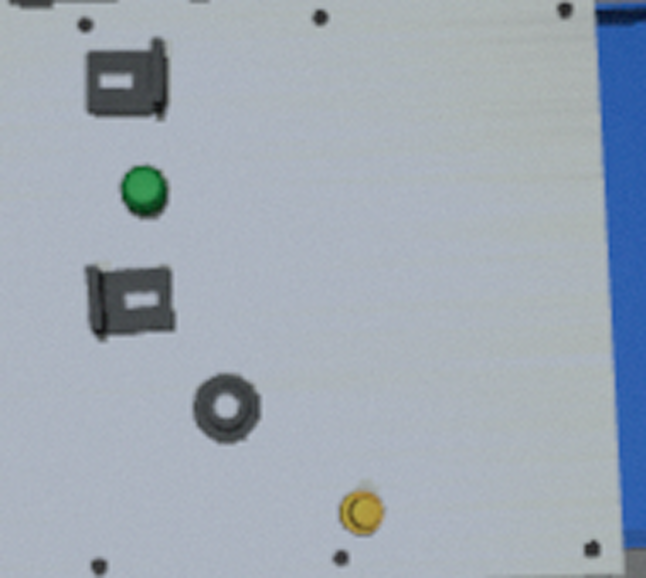

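The parts sit at these world positions (m):

| Part | x | y |
|---|---|---|
| Far bracket (wall on the tray side) | 0.649 | 0.086 |
| Near bracket (wall away from the tray) | 0.536 | 0.082 |
| Bushing | 0.483 | 0.032 |
| Cap | 0.590 | 0.076 |
| Pin | 0.433 | −0.034 |

All the heights match the given sizes. Plate yaw comes out at about 0.046 rad. The straight lanes towards −y are clear, so I'll sweep the bushing first, then the near bracket, then the far one.

```bash
cat >> h.py <<'E'
from scipy.spatial.transform import Rotation as Ro
def state():
    from cell import robot
    s=robot.observe();return s,np.array(s['tool_pos']),Ro.from_euler('xyz',s['tool_rot'])
PY=0.046
EX=np.array([np.cos(PY),np.sin(PY),0]);EY=np.array([-np.sin(PY),np.cos(PY),0]);O=np.array([.5413,.0415,0])
def target(sign=1): # x down, z along +-plate x
    x=np.array([0,0,-1.]);z=sign*EX;y=np.cross(z,x);return Ro.from_matrix(np.stack([x,y,z],1))
def show(wp,sign=1):
    s,p,R=state();T=target(sign)
    print('t',s['time'],'tcp',p.round(4),'F',np.round(s['contact_force'],1),'op',s['opening'])
    print('turn deg',np.degrees((R.inv()*T).as_rotvec()).round(2))
    for w in wp: print(w,'->',R.inv().apply(np.array(w)-p).round(4))
E
python3 - <<'E'
from h import *
p,d,i=load('top0.npz');W=world(d,i)
s,p0,R=state();print(R.as_matrix().round(3))
hsv=cv2.cvtColor(p,cv2.COLOR_RGB2HSV)
b=(hsv[...,0]>100)&(hsv[...,0]<125)&(hsv[...,1]>130);b[:, :400]=0;b[:,520:]=0
w=W[b]-O;print('tray plate-x',np.percentile(w@EX,[.5,99.5]),'y',np.percentile(w@EY,[.5,99.5]))
for n,c in dict(A=(.649,.086,0),B=(.536,.082,0),bush=(.4833,.0323,0),cap=(.5895,.0751,0),pin=(.433,-.034,0)).items():
    print(n,((np.array(c)-O)@EX).round(4),((np.array(c)-O)@EY).round(4))
for sg in(1,-1): show([(.481,.085,.12)],sg)
print('edge points',[ (O+x*EX-.2*EY).round(4) for x in(-.06,0,.11)])
# bracket outlines
for q,(xa,xb,ya,yb) in dict(A=(.615,.685,.05,.12),B=(.505,.565,.05,.12)).items():
    m=(W[...,0]>xa)&(W[...,0]<xb)&(W[...,1]>ya)&(W[...,1]<yb)
    for z0,z1 in((.048,.06),(.065,.09)):
        k=m&(W[...,2]>z0)&(W[...,2]<z1);print(q,z0,cv2.minAreaRect((W[k][:,:2]*1000).astype(np.float32)),k.sum())
E
```

```text
[[-0.001 -0.963  0.27 ]
 [-0.001  0.27   0.963]
 [-1.     0.    -0.001]]
tray plate-x [-0.13174787  0.14547435] y [-0.32079569 -0.20802759]
A 0.1096 0.0395
B -0.0034 0.0407
bush -0.0584 -0.0065
cap 0.0497 0.0313
pin -0.1117 -0.0704
t 0.1 tcp [0.1418 0.5051 0.2261] F [ 0.4 -0.4  0.2] op 0.09154637354112632
turn deg [ 7.168e+01 -7.000e-02  4.000e-02]
(0.481, 0.085, 0.12) -> [ 0.1065 -0.4402 -0.3126]
t 0.1 tcp [0.1418 0.5051 0.2261] F [ 0.4 -0.4  0.2] op 0.09154637354112632
turn deg [-1.0832e+02 -4.0000e-02 -8.0000e-02]
(0.481, 0.085, 0.12) -> [ 0.1065 -0.4402 -0.3126]
edge points [array([ 0.4906, -0.161 ,  0.    ]), array([ 0.5505, -0.1583,  0.    ]), array([ 0.6604, -0.1532,  0.    ])]
A 0.048 ((650.1008911132812, 85.01383972167969), (70.056884765625, 68.9248275756836), 89.33806610107422) 476
A 0.065 ((648.3936157226562, 68.83943176269531), (32.3322639465332, 5.525168418884277), 0.4166060984134674) 81
B 0.048 ((535.5303344726562, 84.94709014892578), (68.47174835205078, 59.69038391113281), 88.77880096435547) 464
B 0.065 ((534.7882080078125, 98.0778579711914), (31.834331512451172, 6.060584545135498), 5.719051361083984) 82
```

move_arm --deltas '[{"dp": [0.076,-0.4402,-0.3126],"turn": [71.68,-0.07,0.04]},{"dp": [0.076,-0.4402,-0.3126],"turn": [71.68,-0.07,0.04]},{"dp": [0.076,-0.4402,-0.3126],"turn": [71.68,-0.07,0.04]},{"dp": [0.076,-0.4402,-0.3126],"turn": [71.68,-0.07,0.04]},{"dp": [0.076,-0.4402,-0.3126],"turn": [71.68,-0.07,0.04]},{"dp": [0.076,-0.4402,-0.3126],"turn": [71.68,-0.07,0.04]},{"dp": [0.076,-0.4402,-0.3126],"turn": [71.68,-0.07,0.04]},{"dp": [0.076,-0.4402,-0.3126],"turn": [71.68,-0.07,0.04]},{"dp": [0.076,-0.4402,-0.3126],"turn": [71.68,-0.07,0.04]},{"dp": [0.076,-0.4402,-0.3126],"turn": [71.68,-0.07,0.04]}]' --hand 0

```text
time: 1.1
tool_pos: [0.4539, 0.1184, 0.1566]
tool_rot: [1.321, 1.569, 1.365]
contact_force: [0.9, 1.1, -0.7]
opening: 0.0166
```

```bash
python3 -c "
from h import *
show([(.481,.085,.15),(.481,.085,.049)])"
```

```text
t 1.1 tcp [0.4539 0.1184 0.1566] F [ 0.9  1.1 -0.7] op 0.01657928952957517
turn deg [-0.11  0.02 -0.08]
(0.481, 0.085, 0.15) -> [ 0.0066 -0.0346  0.0256]
(0.481, 0.085, 0.049) -> [ 0.1076 -0.0347  0.0256]
```

move_arm --deltas '[{"dp": [0.0066,-0.0346,0.0256],"turn": [-0.1,0,0]},{"dp": [0.0066,-0.0346,0.0256],"turn": [-0.1,0,0]},{"dp": [0.0066,-0.0346,0.0256],"turn": [-0.1,0,0]},{"dp": [0.0066,-0.0346,0.0256],"turn": [-0.1,0,0]}]'

```text
time: 1.5
tool_pos: [0.4794, 0.0877, 0.1503]
tool_rot: [1.843, 1.569, 1.891]
contact_force: [-0.7, 0.8, 0.5]
opening: 0.0002
```

```bash
python3 -c "
from h import *
show([(.481,.085,.15),(.481,.085,.049)])
from cell import robot
p,d=robot.read_camera('top');cv2.imwrite('pics/t1.png',p[:,:,::-1]);np.savez('t1.npz',p=p,d=d,**robot.camera_info('top'))
"
```

```text
t 1.5 tcp [0.4794 0.0877 0.1503] F [-0.7  0.8  0.5] op 0.00023848435310141837
turn deg [ 0.13 -0.03 -0.09]
(0.481, 0.085, 0.15) -> [ 0.0003 -0.0028  0.0015]
(0.481, 0.085, 0.049) -> [ 0.1013 -0.0029  0.0015]
```

View pics/t1.png

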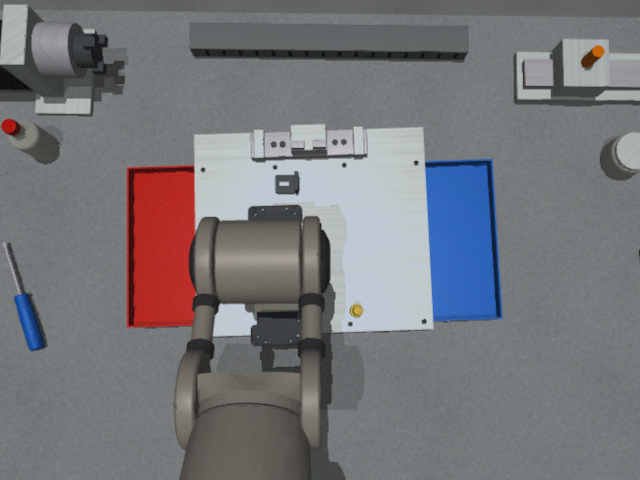

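The gripper is shut and its long side lies along the plate's x. The bushing lane, from about (316,280) towards the blue tray, stays clear of the pin at (357,311). Now I'll lower it.

move_arm --deltas '[{"dp": [0.04,0,0.001],"turn": [0,0,0]},{"dp": [0.075,0,0.001],"turn": [0,0,0]},{"dp": [0.09,0,0.001],"turn": [0,0,0]},{"dp": [0.097,0,0.001],"turn": [0,0,0]},{"dp": [0.101,0,0.001],"turn": [0,0,0]},{"dp": [0.101,0,0.001],"turn": [0,0,0]},{"dp": [0.101,0,0.001],"turn": [0,0,0]}]'

```text
time: 2.25
tool_pos: [0.4819, 0.0874, 0.0503]
tool_rot: [0.475, 1.568, 0.523]
contact_force: [0.1, 0.5, 0.7]
opening: 0.0004
```

```bash
python3 -c "
from h import *
show([(.481,.085,.049),(.491,-.14,.049)])"
```

```text
t 2.25 tcp [0.4819 0.0874 0.0503] F [0.1 0.5 0.7] op 0.000381279667813501
turn deg [ 0.12  0.14 -0.07]
(0.481, 0.085, 0.049) -> [ 0.0013 -0.0024 -0.001 ]
(0.491, -0.14, 0.049) -> [ 0.0011 -0.2276 -0.0018]
```

move_arm --deltas '[{"dp": [0,-0.01,-0.001],"turn": [0,0,0]},{"dp": [0,-0.02,-0.001],"turn": [0,0,0]},{"dp": [0,-0.03,-0.001],"turn": [0,0,0]},{"dp": [0,-0.04,-0.001],"turn": [0,0,0]},{"dp": [0,-0.05,-0.001],"turn": [0,0,0]},{"dp": [0,-0.06,-0.001],"turn": [0,0,0]},{"dp": [0,-0.07,-0.001],"turn": [0,0,0]},{"dp": [0,-0.08,-0.001],"turn": [0,0,0]},{"dp": [0,-0.09,-0.001],"turn": [0,0,0]},{"dp": [0,-0.1,-0.001],"turn": [0,0,0]}]'

```text
time: 3.25
tool_pos: [0.4851, -0.0136, 0.0492]
tool_rot: [1.184, 1.569, 1.231]
contact_force: [1.1, 1.1, 0.9]
opening: 0.0007
```

```bash
python3 -c "
from h import *
show([(.491,-.14,.049)])
from cell import robot
for n in ('scene','wrist'):
  p,d=robot.read_camera(n);cv2.imwrite('pics/%s2.png'%n,p[:,:,::-1])
"
```

```text
t 3.25 tcp [ 0.4851 -0.0136  0.0492] F [1.1 1.1 0.9] op 0.0007263672428123126
turn deg [ 0.09  0.03 -0.08]
(0.491, -0.14, 0.049) -> [ 1.000e-04 -1.265e-01 -1.000e-04]
```

View pics/scene2.png

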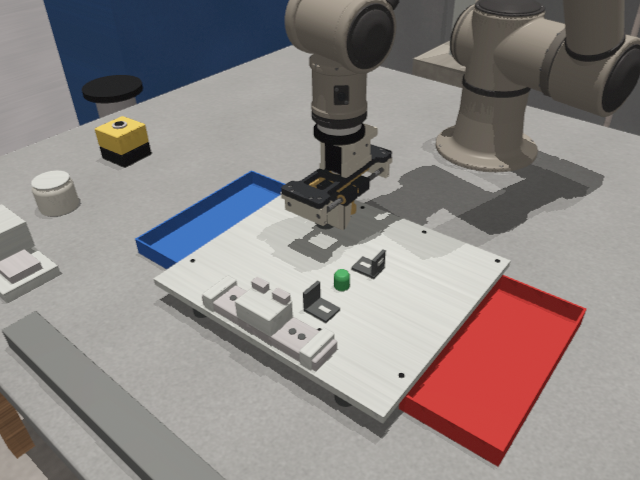

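View pics/wrist2.png

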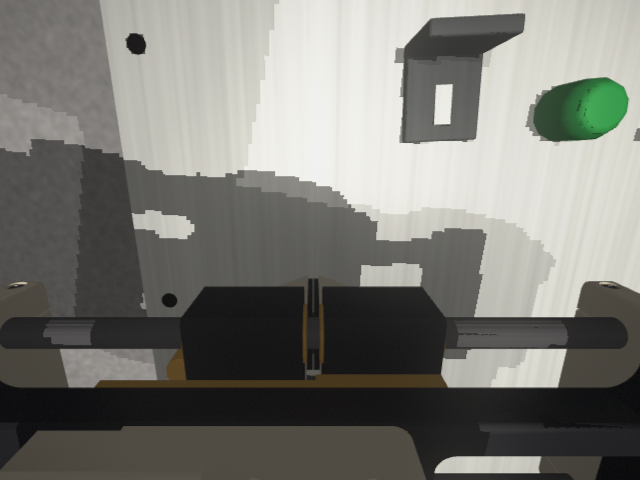

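```bash
python3 - <<'E'
import cv2
a=cv2.imread('pics/scene2.png')[150:270,270:430];cv2.imwrite('pics/c2.png',cv2.resize(a,None,fx=4.5,fy=4.5,interpolation=cv2.INTER_CUBIC))
E
```

```text
(no output)
```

View pics/c2.png

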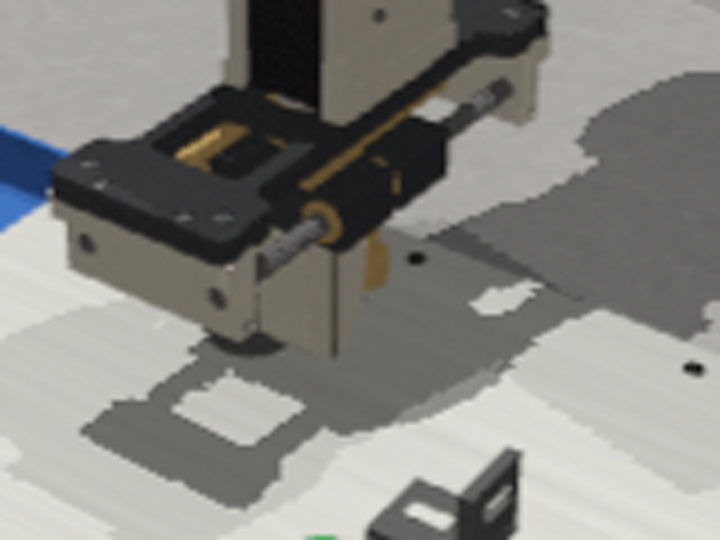

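```bash
python3 - <<'E'
from h import *
from cell import robot
s,p0,R=state()
p,d=robot.read_camera('scene');i=robot.camera_info('scene');np.savez('s3.npz',p=p,d=d,**i)
W=world(d,i)
L=R.inv().apply((W-p0).reshape(-1,3)).reshape(W.shape)
for a,b in ((-.012,-.001),(-.025,-.012),(-.04,-.025),(-.06,-.04)):
    m=(L[...,0]>a)&(L[...,0]<b)&(abs(L[...,1])<.06)&(abs(L[...,2])<.05)
    q=L[m];print(a,b,m.sum(),'y',np.percentile(q[:,1],[0,5,50,95,100]).round(4),'z',np.percentile(q[:,2],[0,5,50,95,100]).round(4))
    if b<=-.001 and a>-.02: print(q[:60].round(3).tolist())
m=(W[...,2]>.05)&(W[...,2]<.075)&(W[...,0]>.45)&(W[...,0]<.53)&(W[...,1]<-.0)&(W[...,1]>-.08)
hsv=cv2.cvtColor(p,cv2.COLOR_RGB2HSV);m&=p.max(2)<90
print('bush',m.sum(),W[m].mean(0),W[m].min(0),W[m].max(0), np.argwhere(m).mean(0))
E
```

```text
-0.012 -0.001 97 y [-0.0371 -0.0273 -0.0068  0.0102  0.0117] z [-0.05   -0.0486  0.0044  0.0183  0.0191]
[[-0.012, -0.011, -0.046], [-0.011, -0.01, -0.048], [-0.009, -0.012, -0.047], [-0.009, -0.011, -0.048], [-0.01, -0.006, -0.05], [-0.01, -0.009, -0.043], [-0.008, -0.009, -0.046], [-0.008, -0.008, -0.047], [-0.007, -0.008, -0.05], [-0.008, -0.005, -0.049], [-0.008, -0.01, -0.044], [-0.006, -0.01, -0.047], [-0.008, -0.007, -0.045], [-0.006, -0.007, -0.049], [-0.006, -0.009, -0.043], [-0.004, -0.009, -0.046], [-0.003, -0.009, -0.049], [-0.004, -0.007, -0.049], [-0.002, -0.011, -0.046], [-0.004, -0.008, -0.044], [-0.003, -0.007, -0.046], [-0.003, -0.006, -0.047], [-0.002, -0.007, -0.046], [-0.01, 0.009, -0.013], [-0.004, -0.023, 0.004], [-0.011, 0.009, -0.007], [-0.01, 0.009, -0.01], [-0.006, -0.02, 0.008], [-0.01, 0.01, -0.006], [-0.009, 0.009, -0.009], [-0.001, -0.037, 0.016], [-0.003, -0.021, 0.007], [-0.011, 0.008, 0.001], [-0.012, 0.01, 0.0], [-0.009, 0.009, -0.004], [-0.008, 0.009, -0.006], [-0.002, -0.033, 0.018], [-0.003, -0.031, 0.019], [-0.005, -0.019, 0.012], [-0.004, -0.01
[... 263 characters left out ...]
, -0.018, 0.016], [-0.004, -0.018, 0.014], [-0.005, -0.016, 0.014], [-0.002, -0.017, 0.01], [-0.002, -0.016, 0.009], [-0.002, -0.015, 0.007], [-0.004, -0.012, 0.009], [-0.011, -0.004, 0.016], [-0.01, 0.009, 0.005], [-0.007, 0.008, 0.0]]
-0.025 -0.012 146 y [-0.012  -0.0107  0.0088  0.0104  0.0117] z [-0.0484 -0.0123  0.0129  0.0203  0.0216]
-0.04 -0.025 186 y [-0.0113 -0.0087  0.0088  0.0109  0.0116] z [-0.0164 -0.0118  0.0156  0.0212  0.0228]
-0.06 -0.04 99 y [-0.0087 -0.0024  0.009   0.0108  0.0117] z [-0.0157 -0.0076  0.0174  0.0226  0.0249]
bush 53 [ 0.49461229 -0.02157915  0.05655012] [ 0.48428542 -0.05037375  0.05022658] [ 0.50559372 -0.00220237  0.07369813] [224.03773585 332.88679245]
```

The depth image shows the broom is about 38 mm wide. The bushing is centred on its face, with its axis about 2 mm off, so I'll keep sweeping.

move_arm --deltas '[{"dp": [0,-0.01,0],"turn": [0,0,0]},{"dp": [0,-0.02,0],"turn": [0,0,0]},{"dp": [0,-0.03,0],"turn": [0,0,0]},{"dp": [0,-0.04,0],"turn": [0,0,0]},{"dp": [0,-0.05,0],"turn": [0,0,0]},{"dp": [0,-0.06,0],"turn": [0,0,0]},{"dp": [0,-0.07,0],"turn": [0,0,0]},{"dp": [0,-0.08,0],"turn": [0,0,0]},{"dp": [0,-0.088,0],"turn": [0,0,0]},{"dp": [0,-0.094,0],"turn": [0,0,0]}]'

```text
time: 4.4
tool_pos: [0.4896, -0.1075, 0.0492]
tool_rot: [1.106, 1.569, 1.153]
contact_force: [-0.2, 0.6, -0.5]
opening: 0.0004
```

```bash
python3 - <<'E'
from h import *
from cell import robot
show([(.492,-.165,.049)])
p,d=robot.read_camera('scene')
a=np.ascontiguousarray(p[130:280,180:380,::-1]);cv2.imwrite('pics/c4.png',cv2.resize(a,None,fx=4,fy=4,interpolation=cv2.INTER_CUBIC))
E
```

```text
t 4.4 tcp [ 0.4896 -0.1075  0.0492] F [-0.2  0.6 -0.5] op 0.0003594778962750529
turn deg [ 0.07  0.04 -0.07]
(0.492, -0.165, 0.049) -> [ 0.0001 -0.0576 -0.0003]
```

View pics/c4.png

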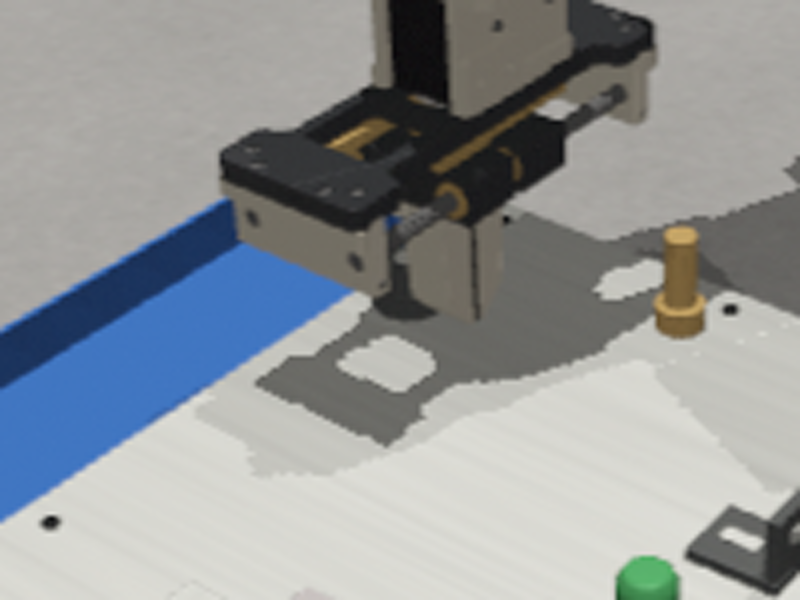

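The bushing's flange (crop 408,300) is still in front of the fingers, and the pin stands untouched behind them. I'll push it over the edge, more slowly.

move_arm --deltas '[{"dp": [0,-0.006,0],"turn": [0,0,0]},{"dp": [0,-0.012,0],"turn": [0,0,0]},{"dp": [0,-0.018,0],"turn": [0,0,0]},{"dp": [0,-0.024,0],"turn": [0,0,0]},{"dp": [0,-0.03,0],"turn": [0,0,0]},{"dp": [0,-0.036,0],"turn": [0,0,0]},{"dp": [0,-0.042,0],"turn": [0,0,0]},{"dp": [0,-0.049,0],"turn": [0,0,0]},{"dp": [0,-0.056,0],"turn": [0,0,0]},{"dp": [0,-0.062,0],"turn": [0,0,0]}]'

```text
time: 5.45
tool_pos: [0.4926, -0.1693, 0.0491]
tool_rot: [1.057, 1.569, 1.105]
contact_force: [0.3, 0.4, 0.2]
opening: 0.0005
```

move_arm --deltas '[{"dp": [0,0,0],"turn": [0,0,0]},{"dp": [0,0,0],"turn": [0,0,0]},{"dp": [-0.02,0,0],"turn": [0,0,0]},{"dp": [-0.06,0,0],"turn": [0,0,0]},{"dp": [-0.1,0,0],"turn": [0,0,0]}]'

```text
time: 5.95
tool_pos: [0.4918, -0.1681, 0.1497]
tool_rot: [2.065, 1.568, 2.113]
contact_force: [0.8, -0.1, 0.0]
opening: 0.0006
```

```bash
python3 - <<'E'
from h import *
from cell import robot
show([(.535,.13,.15),(.535,.13,.049)])
p,d=robot.read_camera('scene')
a=np.ascontiguousarray(p[130:280,130:380,::-1]);cv2.imwrite('pics/c5.png',cv2.resize(a,None,fx=3.2,fy=3.2,interpolation=cv2.INTER_CUBIC))
E
```

```text
t 5.95 tcp [ 0.4918 -0.1681  0.1497] F [ 0.8 -0.1  0. ] op 0.0006179758331849277
turn deg [ 0.12 -0.08 -0.15]
(0.535, 0.13, 0.15) -> [0.0003 0.2957 0.0574]
(0.535, 0.13, 0.049) -> [0.1013 0.2954 0.0576]
```

View pics/c5.png

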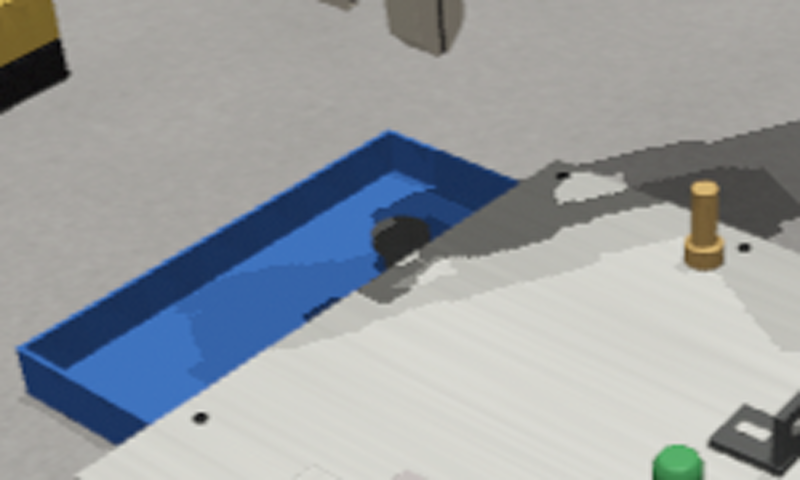

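The bushing lies in the blue tray (crop 400,238) and the pin still stands. Now the near bracket.

move_arm --deltas '[{"dp": [0,0.045,0.009],"turn": [0,0,0]},{"dp": [0,0.09,0.018],"turn": [0,0,0]},{"dp": [0,0.135,0.027],"turn": [0,0,0]},{"dp": [0,0.18,0.036],"turn": [0,0,0]},{"dp": [0,0.225,0.045],"turn": [0,0,0]},{"dp": [0,0.265,0.053],"turn": [0,0,0]},{"dp": [0,0.295,0.0565],"turn": [0,0,0]},{"dp": [0,0.295,0.0565],"turn": [0,0,0]},{"dp": [0,0.295,0.0565],"turn": [0,0,0]}]'

```text
time: 6.9
tool_pos: [0.5344, 0.1291, 0.1492]
tool_rot: [1.541, 1.57, 1.59]
contact_force: [-0.4, 0.3, -0.3]
opening: 0.0001
```

```bash
python3 - <<'E'
from h import *
from cell import robot
show([(.534,.13,.049)])
E
```

```text
t 6.9 tcp [0.5344 0.1291 0.1492] F [-0.4  0.3 -0.3] op 0.00014819560409644686
turn deg [ 0.22  0.   -0.05]
(0.534, 0.13, 0.049) -> [ 0.1002  0.0008 -0.0003]
```

move_arm --deltas '[{"dp": [0.04,0.001,0],"turn": [0,0,0]},{"dp": [0.075,0.001,0],"turn": [0,0,0]},{"dp": [0.09,0.001,0],"turn": [0,0,0]},{"dp": [0.097,0.001,0],"turn": [0,0,0]},{"dp": [0.1,0.001,0],"turn": [0,0,0]},{"dp": [0.1,0.001,0],"turn": [0,0,0]}]'

```text
time: 7.5
tool_pos: [0.5353, 0.1292, 0.05]
tool_rot: [0.701, 1.569, 0.748]
contact_force: [0.2, 0.1, 0.7]
opening: 0.0001
```

move_arm --deltas '[{"dp": [0,-0.006,0],"turn": [0,0,0]},{"dp": [0,-0.012,0],"turn": [0,0,0]},{"dp": [0,-0.018,0],"turn": [0,0,0]},{"dp": [0,-0.025,0],"turn": [0,0,0]},{"dp": [0,-0.034,0],"turn": [0,0,0]},{"dp": [0,-0.043,0],"turn": [0,0,0]},{"dp": [0,-0.052,0],"turn": [0,0,0]},{"dp": [0,-0.061,0],"turn": [0,0,0]},{"dp": [0,-0.07,0],"turn": [0,0,0]},{"dp": [0,-0.078,0],"turn": [0,0,0]}]'

```text
time: 8.5
tool_pos: [0.5386, 0.051, 0.0493]
tool_rot: [1.205, 1.569, 1.252]
contact_force: [-0.4, 0.4, 0.4]
opening: 0.0006
```

```bash
python3 - <<'E'
from h import *
from cell import robot
show([(.547,-.165,.049)])
p,d=robot.read_camera('scene')
a=np.ascontiguousarray(p[160:310,230:430,::-1]);cv2.imwrite('pics/c6.png',cv2.resize(a,None,fx=4,fy=4,interpolation=cv2.INTER_CUBIC))
E
```

```text
t 8.5 tcp [0.5386 0.051  0.0493] F [-0.4  0.4  0.4] op 0.0006341356888233064
turn deg [ 0.08  0.03 -0.07]
(0.547, -0.165, 0.049) -> [ 1.000e-04 -2.161e-01 -1.800e-03]
```

View pics/c6.png

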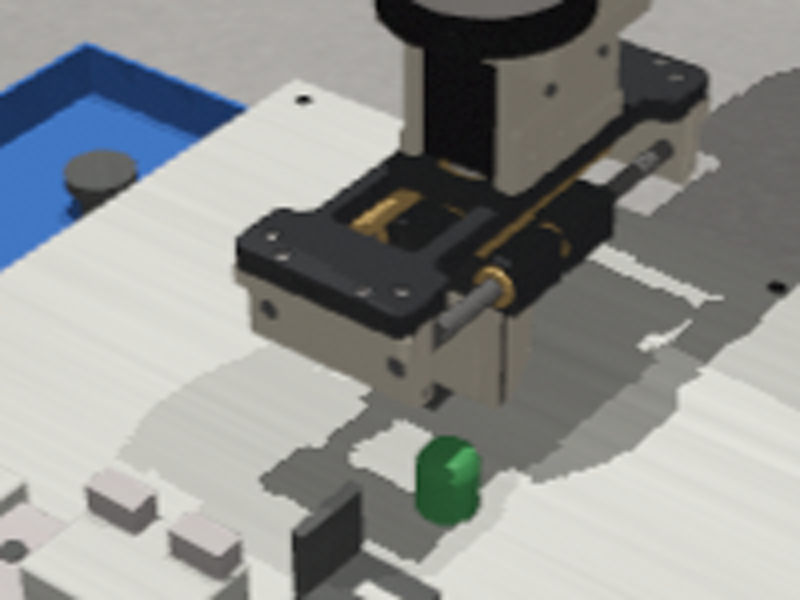

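The near bracket is in front of the fingers (corner at crop 435,395). The cap and the far bracket are untouched.

move_arm --deltas '[{"dp": [0,-0.01,0],"turn": [0,0,0]},{"dp": [0,-0.02,0],"turn": [0,0,0]},{"dp": [0,-0.03,0],"turn": [0,0,0]},{"dp": [0,-0.04,0],"turn": [0,0,0]},{"dp": [0,-0.05,0],"turn": [0,0,0]},{"dp": [0,-0.06,0],"turn": [0,0,0]},{"dp": [0,-0.07,0],"turn": [0,0,0]},{"dp": [0,-0.08,0],"turn": [0,0,0]},{"dp": [0,-0.09,0],"turn": [0,0,0]},{"dp": [0,-0.1,0],"turn": [0,0,0]}]'

```text
time: 9.55
tool_pos: [0.5433, -0.0489, 0.0493]
tool_rot: [1.157, 1.569, 1.204]
contact_force: [1.1, 1.3, -0.4]
opening: 0.0003
```

move_arm --deltas '[{"dp": [0,-0.008,0],"turn": [0,0,0]},{"dp": [0,-0.016,0],"turn": [0,0,0]},{"dp": [0,-0.024,0],"turn": [0,0,0]},{"dp": [0,-0.032,0],"turn": [0,0,0]},{"dp": [0,-0.04,0],"turn": [0,0,0]},{"dp": [0,-0.046,0],"turn": [0,0,0]},{"dp": [0,-0.05,0],"turn": [0,0,0]}]'

```text
time: 10.25
tool_pos: [0.5457, -0.0986, 0.0492]
tool_rot: [1.1, 1.569, 1.147]
contact_force: [-0.3, 1.3, 0.6]
opening: 0.0003
```

```bash
python3 - <<'E'
from h import *
from cell import robot
show([(.547,-.165,.049)])
p,d=robot.read_camera('scene')
a=np.ascontiguousarray(p[130:280,150:350,::-1]);cv2.imwrite('pics/c7.png',cv2.resize(a,None,fx=4,fy=4,interpolation=cv2.INTER_CUBIC))
E
```

```text
t 10.25 tcp [ 0.5457 -0.0986  0.0492] F [-0.3  1.3  0.6] op 0.0002729606415961388
turn deg [ 0.08  0.04 -0.07]
(0.547, -0.165, 0.049) -> [ 0.0001 -0.0663 -0.0019]
```

View pics/c7.png

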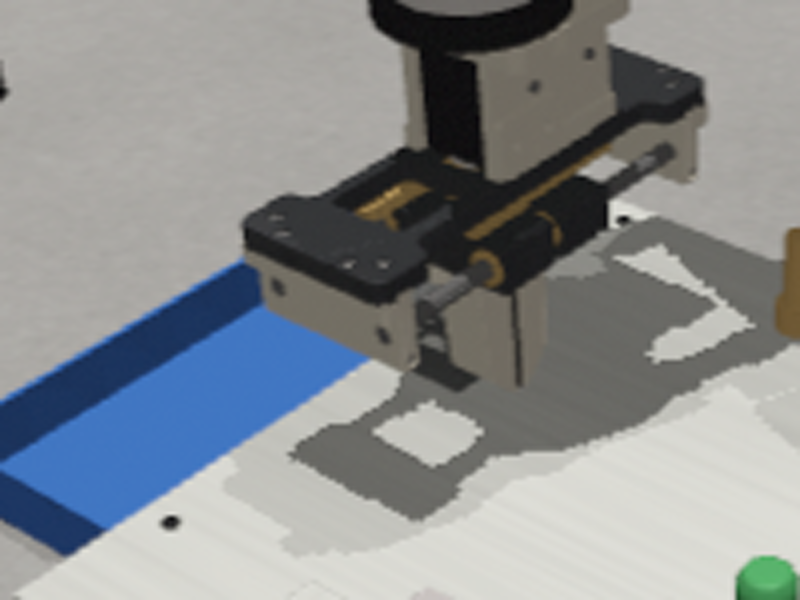

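The bracket is still square in front of the fingers (crop 445,370). Now over the edge.

move_arm --deltas '[{"dp": [0,-0.007,0],"turn": [0,0,0]},{"dp": [0,-0.014,0],"turn": [0,0,0]},{"dp": [0,-0.021,0],"turn": [0,0,0]},{"dp": [0,-0.028,0],"turn": [0,0,0]},{"dp": [0,-0.035,0],"turn": [0,0,0]},{"dp": [0,-0.042,0],"turn": [0,0,0]},{"dp": [0,-0.05,0],"turn": [0,0,0]},{"dp": [0,-0.058,0],"turn": [0,0,0]},{"dp": [0,-0.066,0],"turn": [0,0,0]},{"dp": [0,-0.072,0],"turn": [0,0,0]}]'

```text
time: 11.3
tool_pos: [0.5492, -0.1708, 0.0491]
tool_rot: [1.028, 1.569, 1.075]
contact_force: [-0.5, 1.0, -0.2]
opening: 0.0005
```

move_arm --deltas '[{"dp": [0,0,0],"turn": [0,0,0]},{"dp": [0,0,0],"turn": [0,0,0]},{"dp": [-0.02,0,0],"turn": [0,0,0]},{"dp": [-0.06,0,0],"turn": [0,0,0]},{"dp": [-0.1,0,0],"turn": [0,0,0]}]'

```text
time: 11.8
tool_pos: [0.5485, -0.1693, 0.1496]
tool_rot: [2.081, 1.568, 2.129]
contact_force: [0.9, 0.0, -0.7]
opening: 0.0002
```

```bash
python3 - <<'E'
from h import *
from cell import robot
show([(.646,.135,.15)])
p,d=robot.read_camera('scene')
a=np.ascontiguousarray(p[130:330,130:380,::-1]);cv2.imwrite('pics/c8.png',cv2.resize(a,None,fx=3,fy=3,interpolation=cv2.INTER_CUBIC))
E
```

```text
t 11.8 tcp [ 0.5485 -0.1693  0.1496] F [ 0.9  0.  -0.7] op 0.00019845903475431328
turn deg [ 0.12 -0.08 -0.14]
(0.646, 0.135, 0.15) -> [2.000e-04 2.993e-01 1.120e-01]
```

View pics/c8.png

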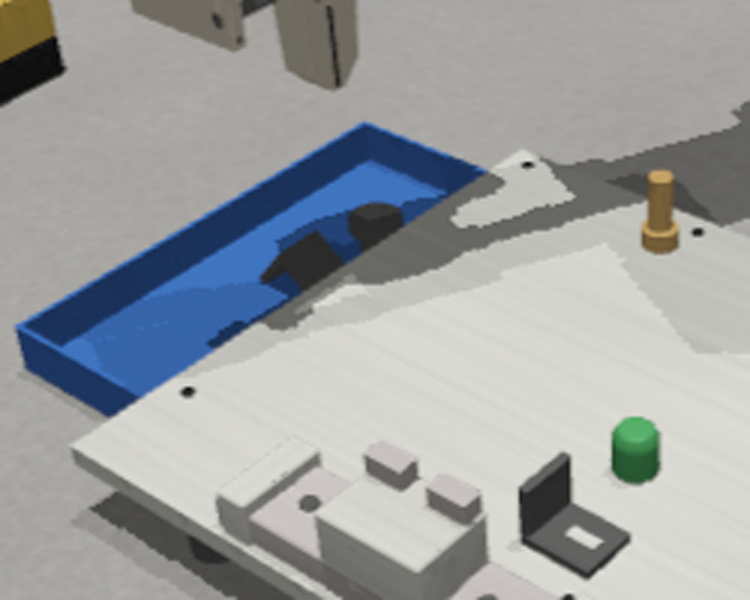

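Both parts are in the tray: the bracket at crop (305,260) and the bushing at (375,220). Pin, cap and far bracket haven't moved.

The far bracket has its wall on the tray side. I'll run the broom just above its base, at z about 0.056, so it pushes against the inside of the wall. That also keeps the gripper body clear of the rail.

move_arm --deltas '[{"dp": [0,0.045,0.017],"turn": [0,0,0]},{"dp": [0,0.09,0.034],"turn": [0,0,0]},{"dp": [0,0.135,0.051],"turn": [0,0,0]},{"dp": [0,0.18,0.068],"turn": [0,0,0]},{"dp": [0,0.225,0.085],"turn": [0,0,0]},{"dp": [0,0.265,0.1],"turn": [0,0,0]},{"dp": [0,0.299,0.112],"turn": [0,0,0]},{"dp": [0,0.299,0.112],"turn": [0,0,0]},{"dp": [0,0.299,0.112],"turn": [0,0,0]}]'

```text
time: 12.75
tool_pos: [0.6462, 0.1349, 0.1489]
tool_rot: [1.974, 1.57, 2.024]
contact_force: [0.3, -0.3, 0.5]
opening: 0.0007
```

```bash
python3 - <<'E'
from h import *
show([(.646,.135,.056)])
E
```

```text
t 12.75 tcp [0.6462 0.1349 0.1489] F [ 0.3 -0.3  0.5] op 0.0007085136785404994
turn deg [ 0.23 -0.02 -0.05]
(0.646, 0.135, 0.056) -> [ 0.0929  0.0001 -0.0002]
```

move_arm --deltas '[{"dp": [0.04,0,0],"turn": [0,0,0]},{"dp": [0.07,0,0],"turn": [0,0,0]},{"dp": [0.084,0,0],"turn": [0,0,0]},{"dp": [0.09,0,0],"turn": [0,0,0]},{"dp": [0.093,0,0],"turn": [0,0,0]},{"dp": [0.093,0,0],"turn": [0,0,0]}]'

```text
time: 13.35
tool_pos: [0.6475, 0.1337, 0.0576]
tool_rot: [0.504, 1.568, 0.551]
contact_force: [-0.1, 1.0, 0.1]
opening: 0.0006
```

```bash
python3 - <<'E'
from h import *
from cell import robot
show([(.646,.135,.056)])
p,d=robot.read_camera('scene')
a=np.ascontiguousarray(p[180:330,230:430,::-1]);cv2.imwrite('pics/c9.png',cv2.resize(a,None,fx=4,fy=4,interpolation=cv2.INTER_CUBIC))
E
```

```text
t 13.35 tcp [0.6475 0.1337 0.0576] F [-0.1  1.   0.1] op 0.000639454417637149
turn deg [ 0.07  0.14 -0.08]
(0.646, 0.135, 0.056) -> [ 0.0016  0.0013 -0.0014]
```

View pics/c9.png

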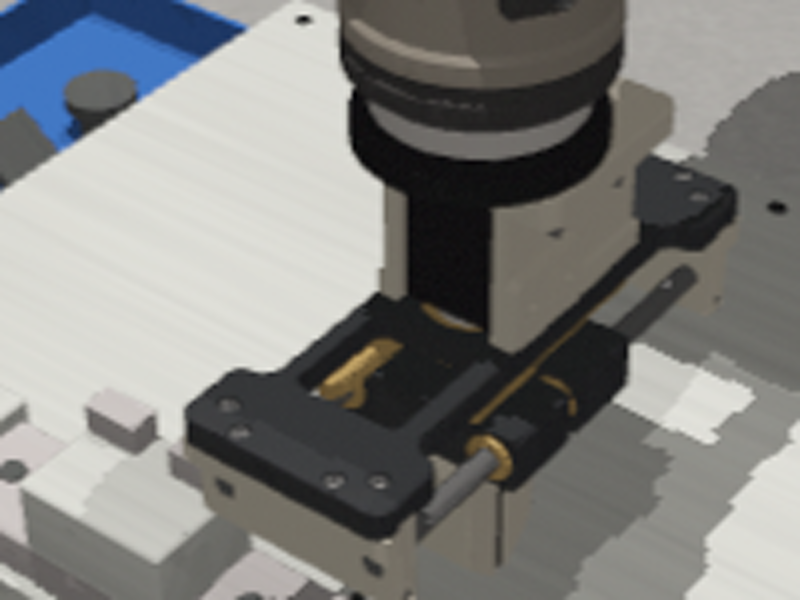

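```bash
python3 - <<'E'
from h import *
from cell import robot
p,d,i=load('scene0.npz');W0=world(d,i);k=(W0[...,0]>.685)&(W0[...,0]<.76)&(abs(W0[...,1]-.05)<.12)&(W0[...,2]>.05)&(W0[...,2]<.2)
print('rail z',np.percentile(W0[k][:,2],[50,90,99,100]), 'y at tall',W0[k&(W0[...,2]>.09)][:,1].min(),W0[k&(W0[...,2]>.09)][:,1].max())
s,p0,R=state()
p,d=robot.read_camera('scene');i=robot.camera_info('scene')
W=world(d,i);L=R.inv().apply((W-p0).reshape(-1,3)).reshape(W.shape)
k=(L[...,2]>.06)&(L[...,2]<.11)&(abs(L[...,1])<.045)&(L[...,0]<-.03)
q=L[k];print(len(q),'x(max=lowest)',np.percentile(q[:,0],[50,90,97,100]),'z',q[:,2].min(),q[:,2].max(),'y',q[:,1].min(),q[:,1].max())
E
```

```text
rail z [0.07007102 0.09463209 0.10623256 0.10784309] y at tall 0.02140691262715102 0.08301375877573003
2481 x(max=lowest) [-0.10766992 -0.07475919 -0.06969405 -0.06555378] z 0.06011020993192338 0.09790535580254263 y -0.037679031631420765 0.036642872561956585
```

The gripper body's underside is at 0.123 m and the rail's top at 0.106 m, which leaves about 15 mm. Sweeping.

move_arm --deltas '[{"dp": [0.001,-0.01,-0.001],"turn": [0,0,0]},{"dp": [0.001,-0.02,-0.001],"turn": [0,0,0]},{"dp": [0.001,-0.03,-0.001],"turn": [0,0,0]},{"dp": [0.001,-0.038,-0.001],"turn": [0,0,0]},{"dp": [0.001,-0.044,-0.001],"turn": [0,0,0]},{"dp": [0.001,-0.05,-0.001],"turn": [0,0,0]},{"dp": [0.001,-0.056,-0.001],"turn": [0,0,0]},{"dp": [0.001,-0.062,-0.001],"turn": [0,0,0]},{"dp": [0.001,-0.07,-0.001],"turn": [0,0,0]},{"dp": [0.001,-0.078,-0.001],"turn": [0,0,0]}]'

```text
time: 14.45
tool_pos: [0.6495, 0.0556, 0.0555]
tool_rot: [1.108, 1.569, 1.156]
contact_force: [-0.2, 0.1, 0.7]
opening: 0.0006
```

```bash
python3 - <<'E'
from h import *
from cell import robot
show([(.659,-.165,.056)])
p,d=robot.read_camera('scene')
a=np.ascontiguousarray(p[180:330,230:430,::-1]);cv2.imwrite('pics/c10.png',cv2.resize(a,None,fx=4,fy=4,interpolation=cv2.INTER_CUBIC))
E
```

```text
t 14.45 tcp [0.6495 0.0556 0.0555] F [-0.2  0.1  0.7] op 0.0005595929565026954
turn deg [ 0.12  0.04 -0.07]
(0.659, -0.165, 0.056) -> [-0.0008 -0.2208 -0.0011]
```

View pics/c10.png

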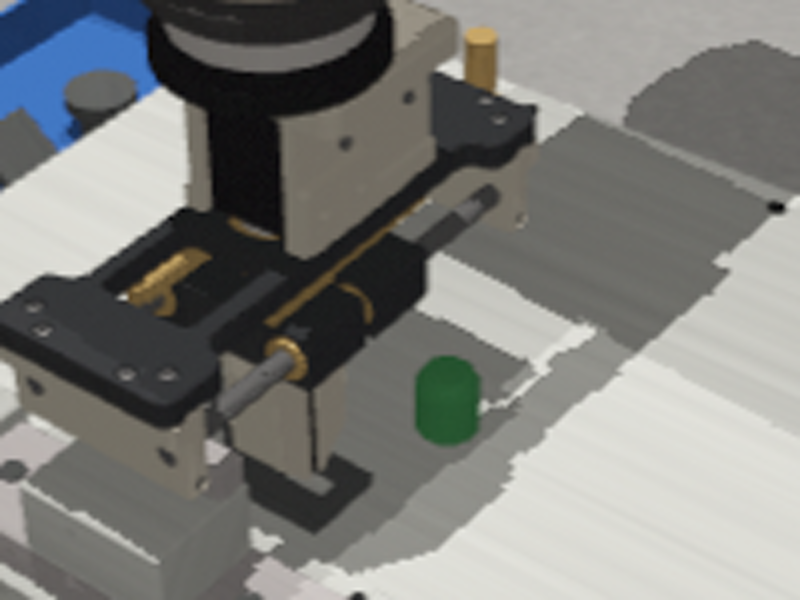

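The far bracket is moving squarely with its wall in front of the fingers, and the cap is untouched. I'll tow it to about 15 mm short of the edge, then step behind the base for the last push.

move_arm --deltas '[{"dp": [0,-0.01,0],"turn": [0,0,0]},{"dp": [0,-0.02,0],"turn": [0,0,0]},{"dp": [0,-0.03,0],"turn": [0,0,0]},{"dp": [0,-0.04,0],"turn": [0,0,0]},{"dp": [0,-0.05,0],"turn": [0,0,0]},{"dp": [0,-0.06,0],"turn": [0,0,0]},{"dp": [0,-0.07,0],"turn": [0,0,0]},{"dp": [0,-0.08,0],"turn": [0,0,0]},{"dp": [0,-0.09,0],"turn": [0,0,0]},{"dp": [0,-0.1,0],"turn": [0,0,0]}]'

```text
time: 15.5
tool_pos: [0.6543, -0.0446, 0.0553]
tool_rot: [1.122, 1.569, 1.17]
contact_force: [-0.0, 1.1, 0.3]
opening: 0.0001
```

move_arm --deltas '[{"dp": [0,-0.01,0],"turn": [0,0,0]},{"dp": [0,-0.02,0],"turn": [0,0,0]},{"dp": [0,-0.03,0],"turn": [0,0,0]},{"dp": [0,-0.04,0],"turn": [0,0,0]},{"dp": [0,-0.05,0],"turn": [0,0,0]},{"dp": [0,-0.06,0],"turn": [0,0,0]},{"dp": [0,-0.066,0],"turn": [0,0,0]},{"dp": [0,-0.072,0],"turn": [0,0,0]},{"dp": [0,-0.076,0],"turn": [0,0,0]},{"dp": [0,-0.076,0],"turn": [0,0,0]}]'

```text
time: 16.5
tool_pos: [0.6579, -0.1202, 0.0552]
tool_rot: [1.06, 1.57, 1.107]
contact_force: [0.0, 1.1, 1.0]
opening: 0.0005
```

```bash
python3 - <<'E'
from h import *
from cell import robot
show([(.659,-.07,.11)])
p,d=robot.read_camera('scene')
a=np.ascontiguousarray(p[150:300,130:330,::-1]);cv2.imwrite('pics/c11.png',cv2.resize(a,None,fx=4,fy=4,interpolation=cv2.INTER_CUBIC))
E
```

```text
t 16.5 tcp [ 0.6579 -0.1202  0.0552] F [0.  1.1 1. ] op 0.00047593016687927185
turn deg [ 0.08  0.04 -0.06]
(0.659, -0.07, 0.11) -> [-0.0548  0.0502  0.0035]
```

View pics/c11.png

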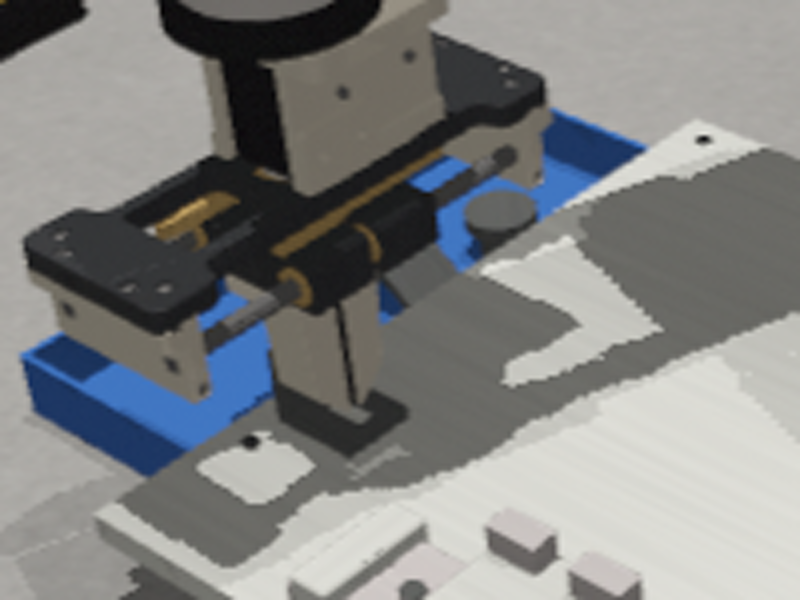

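The bracket sits near the edge with its base trailing (crop 340,425). I'll back off, lift, and come down behind the base.

move_arm --deltas '[{"dp": [0,0.004,0],"turn": [0,0,0]},{"dp": [-0.01,0.004,0],"turn": [0,0,0]},{"dp": [-0.035,0.004,0],"turn": [0,0,0]},{"dp": [-0.055,0.01,0],"turn": [0,0,0]},{"dp": [-0.055,0.035,0],"turn": [0,0,0]},{"dp": [-0.055,0.052,0],"turn": [0,0,0]},{"dp": [-0.055,0.052,0],"turn": [0,0,0]},{"dp": [-0.055,0.052,0],"turn": [0,0,0]}]'

```text
time: 17.35
tool_pos: [0.6552, -0.0674, 0.1101]
tool_rot: [1.661, 1.57, 1.71]
contact_force: [0.4, -0.5, 0.3]
opening: 0.0005
```

```bash
python3 - <<'E'
from h import *
from cell import robot
show([(.656,-.068,.0485)])
p,d=robot.read_camera('scene');i=robot.camera_info('scene');W=world(d,i)
m=(W[...,2]>.047)&(W[...,2]<.085)&(W[...,0]>.6)&(W[...,0]<.71)&(W[...,1]<-.07)&(W[...,1]>-.17)&(p.max(2)<90)
print(m.sum(),np.percentile(W[m],[2,50,98],axis=0).round(4))
a=np.ascontiguousarray(p[150:300,130:330,::-1]);cv2.imwrite('pics/c12.png',cv2.resize(a,None,fx=4,fy=4,interpolation=cv2.INTER_CUBIC))
E
```

```text
t 17.35 tcp [ 0.6552 -0.0674  0.1101] F [ 0.4 -0.5  0.3] op 0.000512116345570076
turn deg [ 0.19 -0.01 -0.06]
(0.656, -0.068, 0.0485) -> [ 0.0616 -0.0007  0.0008]
602 [[ 0.645  -0.1362  0.0477]
 [ 0.6628 -0.1311  0.0532]
 [ 0.6768 -0.0981  0.0805]]
```

View pics/c12.png

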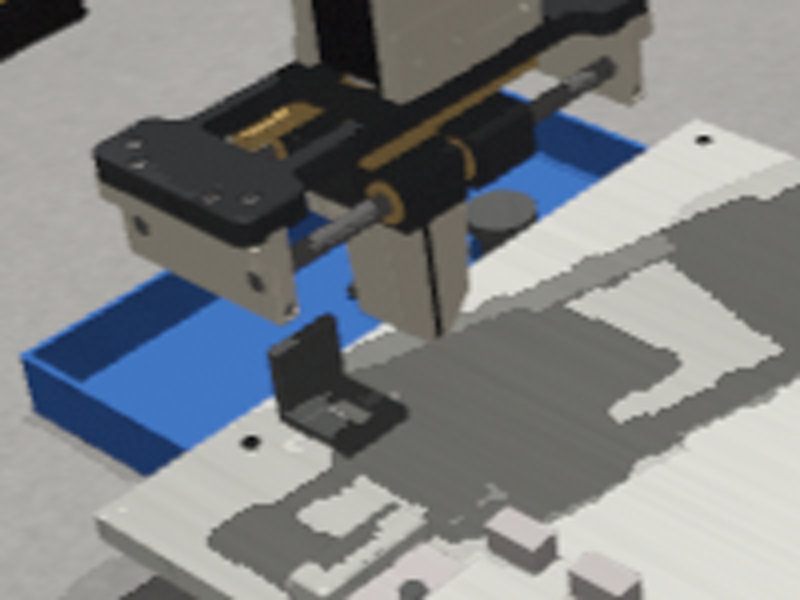

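The bracket stands at x 0.645–0.677, y −0.136 to −0.097. I'll come down behind it with the tip about 2.5 mm above the plate.

move_arm --deltas '[{"dp": [0.03,0,0.0035],"turn": [0,0,0]},{"dp": [0.05,0,0.0035],"turn": [0,0,0]},{"dp": [0.058,0,0.0035],"turn": [0,0,0]},{"dp": [0.062,0,0.0035],"turn": [0,0,0]},{"dp": [0.0625,0,0.0035],"turn": [0,0,0]},{"dp": [0.0625,0,0.0035],"turn": [0,0,0]},{"dp": [0.0625,0,0.0035],"turn": [0,0,0]}]'

```text
time: 18.1
tool_pos: [0.6595, -0.0678, 0.0489]
tool_rot: [0.305, 1.568, 0.353]
contact_force: [0.4, -0.7, -0.7]
opening: 0.0007
```

```bash
python3 - <<'E'
from h import *
show([(.6585,-.07,.0475),(.663,-.165,.0475)])
E
```

```text
t 18.1 tcp [ 0.6595 -0.0678  0.0489] F [ 0.4 -0.7 -0.7] op 0.0006953761765911232
turn deg [ 0.09  0.14 -0.04]
(0.6585, -0.07, 0.0475) -> [ 0.0014 -0.0021 -0.0011]
(0.663, -0.165, 0.0475) -> [ 0.0013 -0.0972 -0.0011]
```

move_arm --deltas '[{"dp": [0.001,-0.007,-0.001],"turn": [0,0,0]},{"dp": [0.001,-0.014,-0.001],"turn": [0,0,0]},{"dp": [0.001,-0.021,-0.001],"turn": [0,0,0]},{"dp": [0.001,-0.028,-0.001],"turn": [0,0,0]},{"dp": [0.001,-0.035,-0.001],"turn": [0,0,0]},{"dp": [0.001,-0.042,-0.001],"turn": [0,0,0]},{"dp": [0.001,-0.049,-0.001],"turn": [0,0,0]},{"dp": [0.001,-0.056,-0.001],"turn": [0,0,0]},{"dp": [0.001,-0.063,-0.001],"turn": [0,0,0]},{"dp": [0.001,-0.07,-0.001],"turn": [0,0,0]}]'

```text
time: 19.1
tool_pos: [0.6612, -0.1383, 0.0466]
tool_rot: [1.176, 1.57, 1.224]
contact_force: [-0.7, -0.2, -0.2]
opening: 0.0004
```

move_arm --deltas '[{"dp": [0,-0.007,0],"turn": [0,0,0]},{"dp": [0,-0.014,0],"turn": [0,0,0]},{"dp": [0,-0.02,0],"turn": [0,0,0]},{"dp": [0,-0.026,0],"turn": [0,0,0]},{"dp": [0,-0.03,0],"turn": [0,0,0]},{"dp": [0,-0.03,0],"turn": [0,0,0]},{"dp": [0,-0.03,0],"turn": [0,0,0]}]'

```text
time: 19.8
tool_pos: [0.6626, -0.1674, 0.0466]
tool_rot: [1.218, 1.569, 1.265]
contact_force: [-0.6, -0.4, -1.2]
opening: 0.0005
```

```bash
python3 - <<'E'
from h import *
from cell import robot
show([(.6585,-.07,.0475)])
p,d=robot.read_camera('scene')
a=np.ascontiguousarray(p[150:300,130:330,::-1]);cv2.imwrite('pics/c13.png',cv2.resize(a,None,fx=4,fy=4,interpolation=cv2.INTER_CUBIC))
E
```

```text
t 19.8 tcp [ 0.6626 -0.1674  0.0466] F [-0.6 -0.4 -1.2] op 0.0005386091269860947
turn deg [ 0.1   0.03 -0.08]
(0.6585, -0.07, 0.0475) -> [-0.0007  0.0975  0.0005]
```

View pics/c13.png

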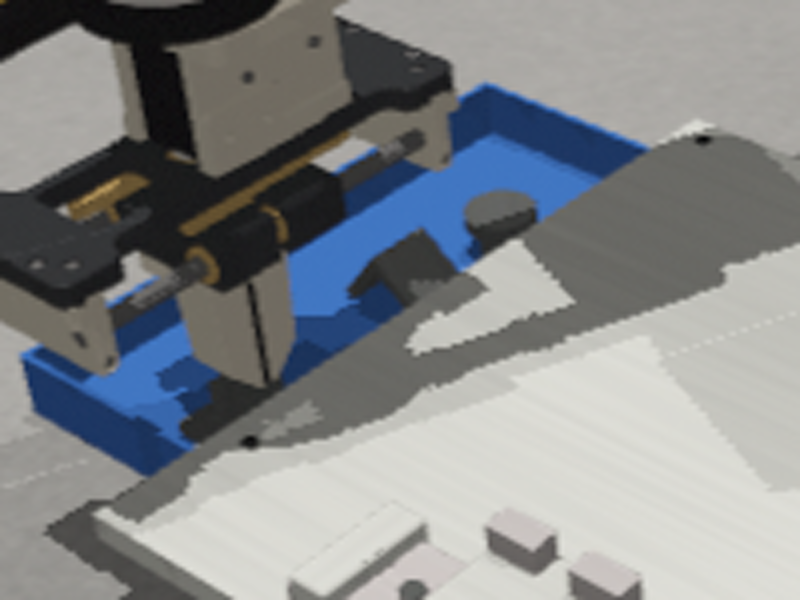

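The bracket has gone over the edge and lies in the tray (crop 225,405). I'll lift straight up and check.

move_arm --deltas '[{"dp": [-0.01,0,0],"turn": [0,0,0]},{"dp": [-0.03,0,0],"turn": [0,0,0]},{"dp": [-0.06,0,0],"turn": [0,0,0]},{"dp": [-0.1,0,0],"turn": [0,0,0]},{"dp": [-0.14,0.02,-0.02],"turn": [0,0,0]},{"dp": [-0.16,0.06,-0.06],"turn": [0,0,0]},{"dp": [-0.16,0.1,-0.1],"turn": [0,0,0]},{"dp": [-0.16,0.14,-0.14],"turn": [0,0,0]},{"dp": [-0.16,0.18,-0.18],"turn": [0,0,0]},{"dp": [-0.16,0.22,-0.2],"turn": [0,0,0]}]'

```text
time: 20.85
tool_pos: [0.464, 0.025, 0.2078]
tool_rot: [0.525, 1.569, 0.572]
contact_force: [1.3, 1.9, 0.3]
opening: 0.0005
```

move_arm --deltas '[{"dp": [0,0.04,0],"turn": [0,0,0]},{"dp": [0,0.08,0],"turn": [0,0,0]},{"dp": [0,0.12,0],"turn": [0,0,0]},{"dp": [0,0.16,0],"turn": [0,0,0]},{"dp": [0,0.19,0],"turn": [0,0,0]},{"dp": [0,0.2,0],"turn": [0,0,0]},{"dp": [0,0.2,0],"turn": [0,0,0]}]'

```text
time: 21.55
tool_pos: [0.4562, 0.2248, 0.2075]
tool_rot: [0.8, 1.569, 0.85]
contact_force: [-0.7, -1.0, 0.1]
opening: 0.0006
```

```bash
python3 - <<'E'
from h import *
from cell import robot
show([(.4,.3,.2)])
p,d=robot.read_camera('top');i=robot.camera_info('top');W=world(d,i);cv2.imwrite('pics/t14.png',p[:,:,::-1])
W0=world(*load('top0.npz')[1:])
P=(W-O);px=P@EX;py=P@EY
m=(py<-.203)&(py>-.33)&(px>-.14)&(px<.155)&(p.max(2)<95)&(np.ptp(p.astype(int),axis=2)<25)
n,l,st,ce=cv2.connectedComponentsWithStats(m.astype(np.uint8))
for k in range(1,n):
    if st[k,4]>25:
        q=l==k;print('tray part',ce[k].round(),st[k,4],'px',px[q].min().round(3),px[q].max().round(3),'py',py[q].min().round(3),py[q].max().round(3),'z',W[q][:,2].min().round(3),W[q][:,2].max().round(3))
for nm,(x,y) in dict(cap=(.5895,.0751),pin=(.4329,-.0337)).items():
    for V in (W0,W):
        q=(abs(V[...,0]-x)<.03)&(abs(V[...,1]-y)<.03)&(V[...,2]>.05)&(V[...,2]<.12);print(nm,V[q].mean(0).round(4),V[q][:,2].max().round(3))
p,d=robot.read_camera('scene');cv2.imwrite('pics/s14.png',p[:,:,::-1])
E
```

```text
t 21.55 tcp [0.4562 0.2248 0.2075] F [-0.7 -1.   0.1] op 0.0005935698855263131
turn deg [ 0.25  0.07 -0.08]
(0.4, 0.3, 0.2) -> [ 0.0075  0.078  -0.0524]
tray part [444. 185.] 321 px 0.09 0.121 py -0.256 -0.223 z 0.004 0.047
tray part [452. 246.] 465 px -0.02 0.012 py -0.272 -0.223 z 0.006 0.036
tray part [453. 276.] 270 px -0.073 -0.043 py -0.257 -0.226 z 0.006 0.031
cap [0.5893 0.0749 0.0667] 0.076
cap [0.5895 0.0752 0.0677] 0.075
pin [ 0.433  -0.0343  0.0693] 0.094
pin [ 0.4336 -0.0339  0.07  ] 0.094
```

View pics/t14.png

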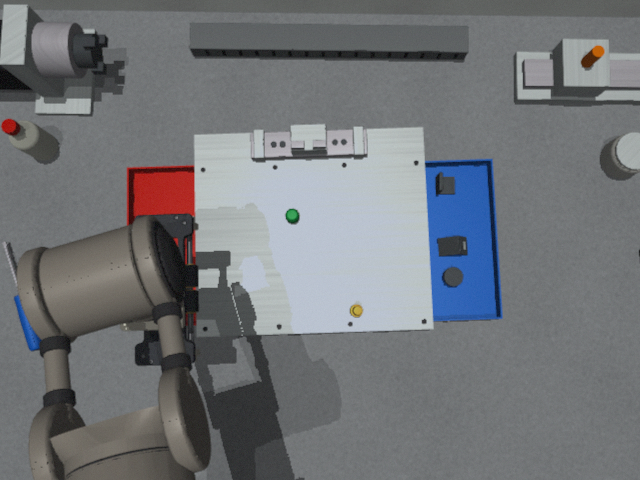

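View pics/s14.png

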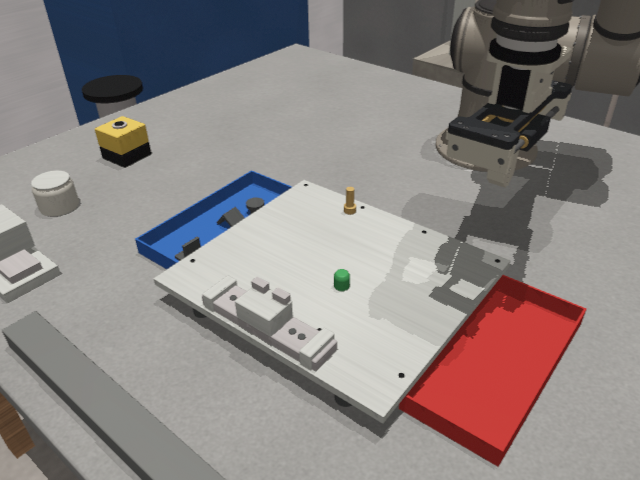

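The top view shows all three parts in the blue tray, at (444,185), (452,246) and (453,276). Their tops are at or below 0.047 m. The cap and pin are within about 1 mm of where they started, and the arm is clear.

```bash
python3 -c "
from cell import robot
print(robot.hand_in())"
```

```text
the job is handed in; nothing more can be done
None
```

I swept the bushing and both brackets off the plate into the blue tray with closed fingers and handed the job in at about 21.7 s. No verdict was reported.

- **How it went:** The bushing and the near bracket each went straight across and over the edge. The far bracket was pushed by its wall to about 15 mm short of the edge, then from behind its base for the last stretch.
- **Parts in the tray:** In the last pictures all three lie inside the blue tray, 23–72 mm beyond the plate's edge. Their highest points are at 0.031 to 0.047 m, under the 0.05 m limit. I judged them at rest from single pictures and did not measure their speed.
- **Left alone:** The cap and the pin still stand, within about 1 mm of where they started. The part of the red tray I could see is empty; the arm hid some of it from above.
- **Robot:** It was clear of everything at the end, and wrist force stayed at noise level (about 2 N or less) at every reading. No check failed or disagreed.

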